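# Check the glue seam, then hold the spring jaw open

### The job

Take the green stylus from its stand and guide its point slowly (about 3 cm per second) along the panel's black glue seam from the blue dot, round the bend, to the green dot, on the wood or at most a couple of millimetres above it, without straying off the seam or pressing hard. Stand the stylus back home in its stand and let go of it, then pull the orange handle of the spring jaw out until the black pointer lies over the red mark, and finish while still holding it there, so that the panel can be lifted out. Do not shift the panel and leave the other things on the bench alone.

Things in the scene. Friction and masses are not known exactly. Their poses are not given: they have to be found in the camera images.
- stylus: the checking stylus, 155 mm long, 70 g, standing upright in its stand: round green handle 26 mm across and 95 mm long (60 to 155 mm above the tip, brass ring at its foot), below it a thin 8 mm steel shank ending in a point. Origin at the point, z along the stylus towards the handle's top
- stylus_tip (a point): the stylus's point (same place as the origin of stylus); when the stylus stands home it is 60 mm below the stand's top
- stand_hole0 (a point): centre of the mouth of the one square upright hole in the stylus stand, a fixed wooden block 75 x 75 x 65 mm left or right of the jig; the mouth is in the middle of its top face, 65 mm above the bench; hole 16 x 16 mm, right through. The stylus stands home with its shank in the hole and the foot of its handle resting on the top face; z up
- jig: fixed gluing jig, yaw within 0.3 rad. Origin at bench level under the middle of the panel's place. Plywood base 12 mm thick, 140 mm to either side along its x, from y -235 to y +95 mm; wooden fence on its +y side, top at 45 mm; the spring jaw slides along its y on the other side; steel end block at y -208 to -226, top at 48 mm
- panel: loose panel of two pale boards glued edge to edge, 190 (x) x 100 (y) x 22 mm, 0.3 kg, lying flat on the jig's base between fence and jaw, its top 34 mm above the bench; axes parallel to the jig's; origin under its centre. A thin black glue seam with one bend crosses it; carved scrolls along its two long edges stand 3 mm proud (look only)
- seam1: first straight piece of the seam, 102 mm long: a black line 2 mm wide flush with the panel's top. Origin at the panel's edge, on the top face; x along the seam to the bend, z up
- seam2: second straight piece of the seam, 98 mm long. Origin at the bend, on the top face; x along the seam to the panel's other edge, z up
- seam_p0 (a point): point on the seam, on the panel's top face: start of the trace, at the blue dot
- seam_p1 (a point): point on the seam, on the panel's top face: a sixth of the way
- seam_p2 (a point): point on the seam, on the panel's top face: a third of the way
- seam_p3 (a point): point on the seam, on the panel's top face: the bend of the seam
- seam_p4 (a point): point on the seam, on the panel's top face: two thirds of the way
- seam_p5 (a point): point on the seam, on the panel's top face: five sixths of the way
- seam_p6 (a point): point on the seam, on the panel's top face: end of the trace, at the green dot
- handle: the spring jaw, a sliding piece, with an orange round bar handle on top: 20 mm across, 90 mm long along the jig's x, on a 14 mm steel post under its middle. Origin at the bar's middle, 90 mm above the bench, 105 mm from the jig's origin along its -y when closed; 36 mm free under the bar, over the blue carriage. Grip it from above, across the bar. Slides along the jig's -y, away from the panel
- pointer (a point): tip of the black pointer on the end of the jaw, which runs over the white scale; it moves with the handle. Jaw closed at the start, stop at 75 mm of travel; its spring closes it again whenever it is let go, pulling back with 5 N closed and 0.1 N more for each mm of travel
- mark: red clip on the white scale, 10 mm wide along the jig's y, fixed; origin at its middle on the scale's face, axes parallel to the jig's. The pointer must lie over it: pointer's y in this frame zero. It sits 35 to 60 mm of jaw travel from closed
- tin: steel can, 72 mm across, 85 mm tall, free-standing; origin under its centre. A bystander; it stands on the side of the jig where the stylus stand is not
- gouge_a: carving gouge with a medium-brown handle, about 240 mm long, 28 mm thick, lying on the bench along its own x axis; origin under its ferrule, near mid-length. A bystander
- gouge_b: carving gouge with a pale wooden handle, same shape and size as gouge_a. A bystander
- mallet: round dark wooden mallet standing on its head (96 mm across), 240 mm tall; origin under its centre. A bystander
- rosette: pale carved round rosette, 90 mm across, 22 mm tall, lying flat; origin under its centre. A bystander
- sanding_block: cork block 110 x 65 x 35 mm lying flat; origin under its centre. A bystander
There are look-alikes about, which are no part of the job. Of the things that look like the stylus, the middle-sized one is meant.

How it is judged:
By the outcome, as a careful person would: the job done as asked, in the order asked, and still so for the second after the job is handed in, while the arm keeps its last pose, push and grip.
It also fails if it takes over 72 s, if anything falls off the work surface, if the arm or the gripper's body presses on something with over 40 N, if the wrist force passes 120 N, or if a joint passes its speed limit or range.

### The arm

A 6-joint arm with a two-finger parallel gripper is mounted at the origin on the work surface. World frame = base frame: x ahead of the robot, y to its left, z up, the work surface at z = 0. Lengths are in mm, angles in rad, forces in N, time in s.
With the tool pointing down it reaches from about 350 to 875 mm from the base axis. Payload 4.2 kg.
Tool frame: the origin (TCP) lies on the centre line of the jaws, within the pads' length; the fingertips stand 25 mm ahead of it and the grasp point (between the pads) lies 6 mm ahead of it; z points along the fingers, y is the direction in which the jaws open and shut (so a half turn about z gives the same grasp; the last joint's range is limited). The gripper opens to 85 mm and grips with 20 to 120 N. Pads are 22 mm wide; open, the fingers measure 114 mm over their backs; the gripper's body (76 mm by 85 mm) begins 54 mm behind the grasp point. The pads swing forward as they close: fully open they stand 13 mm farther back than shut.
Start: joints at [1.483, 0.385, 0.008, 0, -1.194, -0.259], TCP at [212.398, 587.781, 256.312] pointing down, gripper open.
Joint ranges: [-3.14, 3.14], [-1.21, 2.06], [-1.07, 1.41], [-3.16, 2.05], [-2.99, -0.16], [-3.1, 3.1]. Speed limits (rad/s): [2.79, 2.79, 3.14, 3.14, 3.14, 3.14].

### API

Orientations are given as a unit quaternion [x, y, z, w].
In Python, from bench import arm gives the robot as it stands.
- The arm moves only by the tool drive_tool, never from a script. Its argument "plan" is a list of rows, each a list of 2 entries, a list of its own where there are three numbers: the shift along the tool's x, y, z in m, then the turn about the tool's z in degrees. A call has 1 to 12 rows; each row shifts and turns the commanded pose from where the row before left it, along the tool's axes as they then stand; what a row does not reach is not made up. A row lasts 1/8 s, in which the tool goes at most 62.5 mm and 10.7 degrees, less where a joint would pass 70% of its speed; a pose out of reach is approached as far as the arm can. A call with a gripper value outside its range is refused whole. "fingers" is the closure, from -1 (fully open) to 1 (shut), so that 0 is half open, set as the call begins (left out, the last holds). The fingers move at their own pace and stop on an object; the grip force is fixed at half the most. Time passes only in rows, so rows that do not move let the fingers close. It gives the time, the measured TCP pose, the force and the opening at its end, in the units of the state.
- arm.read_state(): the state, without advancing time (a new reading comes with each control period).
- arm.get_image(name): name is "scene" or "side" or "wrist"; returns a dict with "image" (480x640x3 uint8, red, green, blue), "K" (3x3 intrinsics, pixels), "R" (3x3) and "t" (3): a world point X has camera coordinates R X + t. Camera axes: x right, y down, z forward; pixel columns grow to the right and rows downward; lengths in mm; the calibration is good to about 2 mm. A picture is of the moment at which its call begins. There is no depth.
- arm.job_done(): hands the job in, once; it reports no verdict.
The state is a dict: "clock": time; "joints": joint angles; "joint_vel": joint speeds; "joint_efforts": joint torques, N m; "position": TCP position; "ee_rot": TCP orientation; "contact_force": force on the tool from outside, world axes, zero at the start; "wrist_torque": the same for the moment, N m; "gripper_width": finger opening in mm.
Only numpy, scipy, OpenCV 4.12 (cv2) and the standard library are available. Lean on these libraries where they do the work, as an engineer would, in place of code of your own. Each camera call takes 0.05 s, during which the arm holds its last target.

## Working session

There is one attempt and no reset: what is moved stays moved. The work goes in short steps, Python scripts to look and compute and a tool call to move; the robot and the scene stay as the last step left them, time stands still between calls to the robot, and variables do not carry over. Pictures are saved under pics/ and viewed, and the job is handed in when it is done.

Besides the shell and the picture viewer there is one more tool, called after "Request:" as name(argument=value, ...), one argument or row to a line, values as JSON. drive_tool: Moves the arm, as the interface text tells. Its arguments: {"type":"object","properties":{"plan":{"type":"array"},"fingers":{"type":"number"}},"required":["plan"]}

```bash
ls; mkdir -p pics; cat > h.py <<'E'
import numpy as np, cv2, json
from bench import arm
def shot(name,fn):
    d=arm.get_image(name); cv2.imwrite('pics/'+fn+'.png',cv2.cvtColor(d['image'],cv2.COLOR_RGB2BGR))
    np.savez('pics/'+fn+'.npz',image=d['image'],K=d['K'],R=d['R'],t=d['t']); return d
def load(fn): return dict(np.load('pics/'+fn+'.npz'))
def ray(d,u,v):
    K,R,t=[np.array(d[k],float) for k in 'KRt']
    t=t.ravel(); c=-R.T@t; r=R.T@np.linalg.solve(K,[u,v,1]); return c,r/np.linalg.norm(r)
def onz(d,u,v,z):
    c,r=ray(d,u,v); return c+r*(z-c[2])/r[2]
def tri(*obs):
    A=np.zeros((3,3));b=np.zeros(3);L=[]
    for d,u,v in obs:
        c,r=ray(d,u,v);P=np.eye(3)-np.outer(r,r);A+=P;b+=P@c;L.append((c,P))
    X=np.linalg.solve(A,b); return X,[np.linalg.norm(P@(X-c)) for c,P in L]
def proj(d,X):
    p=np.array(d['K'])@(np.array(d['R'])@np.array(X,float)+np.array(d['t']).ravel()); return p[:2]/p[2]
E
python3 - <<'E'
from h import *
print(arm.read_state())
for n in ['scene','side','wrist']:
    d=shot(n,n+'0'); print(n,-np.array(d['R']).T@np.array(d['t']).ravel(),np.array(d['K']).tolist())
E
```

```text
pics
{'clock': 0.0, 'joints': array([ 1.48258682e+00,  3.85568011e-01,  6.62271744e-03, -5.01051555e-04,
       -1.19396487e+00, -2.58595441e-01]), 'joint_vel': array([ 1.37663403e-03, -7.06893554e-04, -3.22493410e-04,  1.13916532e-03,
        6.14307774e-05, -2.02450356e-04]), 'joint_efforts': array([ 1.83671714e-04, -3.92286837e+01,  1.88403797e+01,  4.18612093e+00,
       -4.70003040e-03,  1.36151741e-06]), 'position': array([212.23695901, 587.30655262, 255.21306858]), 'ee_rot': array([ 9.84986895e-01, -1.72625736e-01, -1.42072570e-04,  1.07289778e-03]), 'contact_force': array([-0.3766237 ,  0.26880841,  1.22367731]), 'wrist_torque': array([-0.04323909,  0.03905491, -0.03725322]), 'gripper_width': 85.37976902221129}
scene [1273.79650741 -639.42705908 1348.42691469] [[623.0852734847949, 0.0, 316.65710735639124], [0.0, 623.0852734847949, 239.10706817435502], [0.0, 0.0, 1.0]]
side [ 484.38636379 -771.40011802  891.13538968] [[532.3937974269281, 0.0, 315.0796885359308], [0.0, 532.3937974269281, 241.16908780335694], [0.0, 0.0, 1.0]]
wrist [285.64095763 560.9841798  372.99623445] [[384.4926152158682, 0.0, 317.0103901373671], [0.0, 384.4926152158682, 239.33343110066664], [0.0, 0.0, 1.0]]
```

View pics/scene0.png

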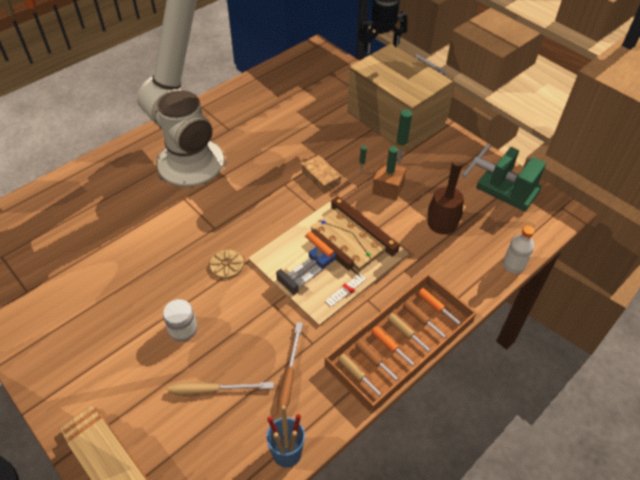

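View pics/side0.png

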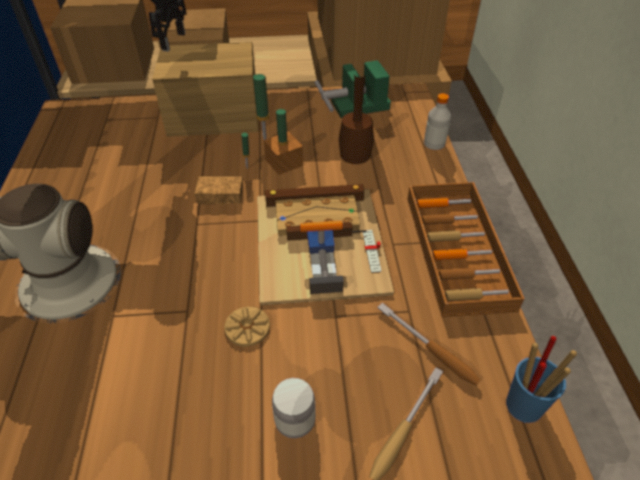

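View pics/wrist0.png

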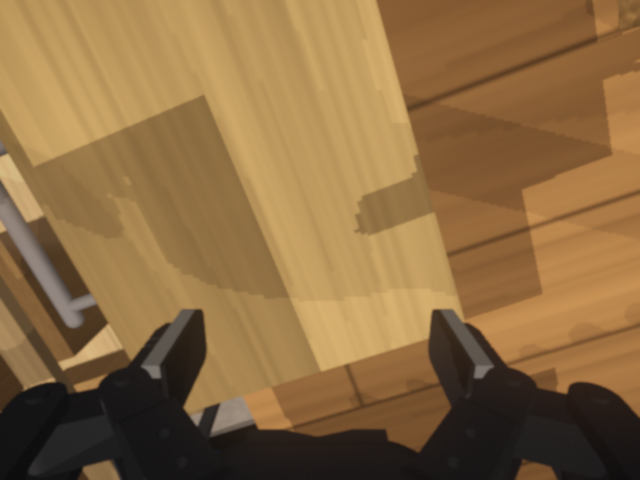

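Stand with the middle green handle: scene (392,165), side (282,130). Jig: scene (330,255), side (322,245). I zoom in next.

```bash
python3 - <<'E'
from h import *
a=load('scene0')['image'][90:330,240:480];b=load('side0')['image'][60:310,180:400]
cv2.imwrite('pics/zs.png',cv2.resize(cv2.cvtColor(a,cv2.COLOR_RGB2BGR),None,fx=2.5,fy=2.5,interpolation=2))
cv2.imwrite('pics/zd.png',cv2.resize(cv2.cvtColor(b,cv2.COLOR_RGB2BGR),None,fx=2.4,fy=2.4,interpolation=2))
E
```

```text
(no output)
```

View pics/zs.png

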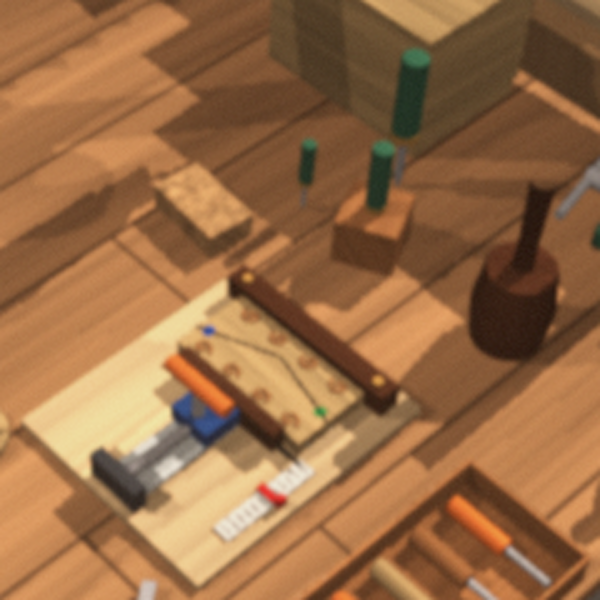

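View pics/zd.png

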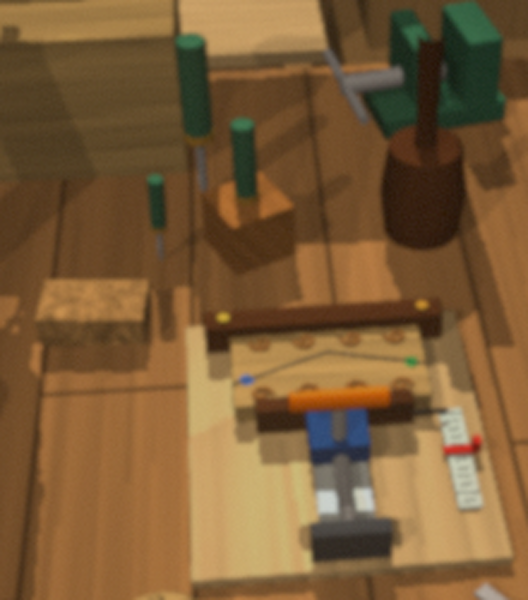

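```bash
python3 - <<'E'
from h import *
S=load('scene0');D=load('side0')
zs=lambda x,y:(S,240+(x+.5)/2.5-.5,90+(y+.5)/2.5-.5)
zd=lambda x,y:(D,180+(x+.5)/2.4-.5,60+(y+.5)/2.4-.5)
P=dict(top=((383,149),(243,126)),foot=((377,205),(246,194)),big_top=((415,57),(191,42)),big_foot=((405,132),(198,136)),small_top=((310,145),(156,180)),
small_foot=((305,183),(158,226)),blue=((208,330),(247,380)),green=((320,411),(411,362)),bend=((280,355),(329,352)),barL=((170,363),(291,402)),barR=((230,407),(389,397)),mark=((272,495),(461,449)),malletTop=((543,185),(430,42)),
stand_near=((391,270),(241,271)),fenceL=((240,275),(224,318)))
for k,(a,b) in P.items():
    X,e=tri(zs(*a),zd(*b)); print(k,X.round(1),np.round(e,1))
E
```

```text
top [481.9 367.5 159.9] [1. 1.]
foot [481.3 371.2  71.4] [0.2 0.2]
big_top [432.2 465.7 202.8] [1.8 1.8]
big_foot [430.1 470.7  84.6] [2.2 2.2]
small_top [387.9 352.  110. ] [1. 1.]
small_foot [384.7 352.5  48.7] [0.6 0.6]
blue [471.2 117.8  38.7] [1.1 1.1]
green [631.6 131.3  37.1] [1. 1.]
bend [552.1 149.   41.7] [2.3 2.3]
barL [510.4  27.8  93.5] [0.2 0.2]
barR [596.1  32.   92.8] [3.3 3.3]
mark [666.5  28.3  19.5] [0.9 0.9]
malletTop [674.7 389.2 232.4] [0.7 0.7]
stand_near [471.  429.7 -85.2] [3.6 3.6]
fenceL [451.6 183.3  62.8] [2. 2.]
```

Request:
drive_tool(
  plan=[
    [[0, 0, -0.03], -10],
    [[0, 0, -0.02], -10],
    [[0, 0, 0], -3],
    [[0, 0, 0], 0],
  ],
)

```text
clock: 0.65
position: [212.3, 587.6, 306.0]
ee_rot: [1.0, 0.027, -0.0, 0.0]
contact_force: [0.2, -0.1, -0.4]
gripper_width: 85.3
```

```bash
cat >> h.py <<'E'
from scipy.spatial.transform import Rotation as Ro
def tool(dw,s=None):
    s=s or arm.read_state(); return Ro.from_quat(s['ee_rot']).inv().apply(np.array(dw,float))
def st():
    s=arm.read_state(); R=Ro.from_quat(s['ee_rot']).as_matrix()
    print('t',round(s['clock'],2),'pos',s['position'].round(1),'yaw',np.degrees(np.arctan2(R[1,0],R[0,0])).round(2),'tilt',R[:2,2].round(4),'F',s['contact_force'].round(1),'w',round(s['gripper_width'],1)); return s
E
python3 - <<'E'
from h import *
s=st(); print(tool(np.array([482,370,300])-s['position']))
E
```

```text
t 0.65 pos [212.3 587.6 306. ] yaw 3.08 tilt [-0.0004 -0.0006] F [ 0.2 -0.1 -0.4] w 85.3
[257.60088923 231.76253403   6.02341833]
```

Request:
drive_tool(
  plan=[
    [[0.02, 0.02, 0], 0],
    [[0.035, 0.039, 0], 0],
    [[0.035, 0.039, 0], 0],
    [[0.035, 0.039, 0], 0],
    [[0.035, 0.039, 0], 0],
    [[0.025, 0.039, 0], 0],
    [[0.01, 0.017, 0], 0],
    [[0, 0, 0], 0],
  ],
)

```text
clock: 1.65
position: [420.2, 366.0, 306.1]
ee_rot: [1.0, 0.026, -0.0, 0.0]
contact_force: [0.1, 0.2, -0.2]
gripper_width: 85.0
```

```bash
python3 - <<'E'
from h import *
st(); d=shot('wrist','wrist1'); print(-d['R'].T@d['t'], d['R'][2])
E
```

```text
t 1.65 pos [420.2 366.  306.1] yaw 3.0 tilt [-0.0003 -0.0003] F [ 0.1  0.2 -0.2] w 85.0
[497.993869   369.62818475 423.68524127] [-0.29966389 -0.01520755 -0.95392363]
```

View pics/wrist1.png

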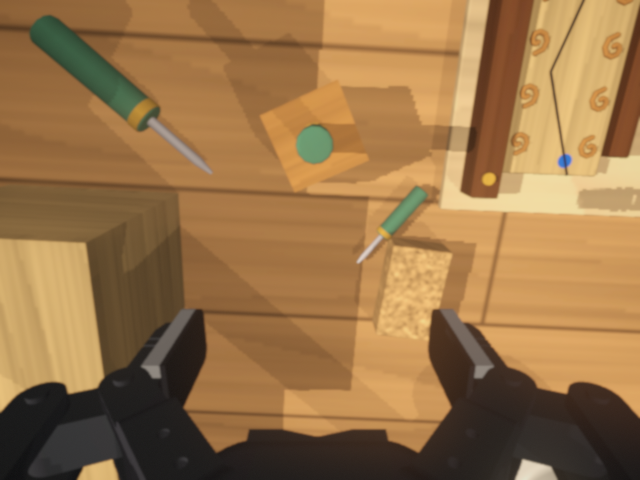

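The wrist picture shows our stylus end-on at (315,145) in the stand. Both look-alikes lie flat, at (100,70) and (400,215), and the blue dot is at (565,161).

```bash
cat >> h.py <<'E'
def blob(d,kind,box,minA=3):
    hsv=cv2.cvtColor(d['image'],cv2.COLOR_RGB2HSV)
    lo,hi=dict(green=((65,80,40),(95,255,255)),blue=((100,120,60),(130,255,255)),dotgreen=((45,120,40),(90,255,255)),red=((172,140,80),(180,255,255)),orange=((5,200,140),(16,255,255)))[kind]
    m=cv2.inRange(hsv,lo,hi); 
    if kind=='red': m|=cv2.inRange(hsv,(0,190,80),(3,255,255))
    x0,y0,x1,y1=box; q=np.zeros_like(m); q[y0:y1,x0:x1]=m[y0:y1,x0:x1]
    n,l,s,c=cv2.connectedComponentsWithStats(q)
    r=sorted([(s[i,4],c[i],s[i,:4]) for i in range(1,n) if s[i,4]>=minA],key=lambda a:-a[0]); return r
E
python3 - <<'E'
from h import *
d=load('wrist1')
b=blob(d,'green',(280,110,350,180)); print(b)
u,v=b[0][1]; print(onz(d,u,v,160), onz(d,u+b[0][2][2]/2,v,160)-onz(d,u-b[0][2][2]/2,v,160))
b=blob(d,'blue',(540,140,590,180)); print(b); print(onz(d,*b[0][1],34))
for c in [(261,117),(337,82),(368,157),(294,191)]: print(onz(d,*c,65))
S=load('scene0')
for d2,bx in((S,(380,140,405,180)),(load('side0'),(270,105,295,145))):
  print(blob(d2,'green',bx)[:1])
E
```

```text
[]Traceback (most recent call last):
  File "<stdin>", line 4, in <module>
IndexError: list index out of range
```

```bash
python3 - <<'E'
from h import *
d=load('wrist1')
h=cv2.cvtColor(d['image'],cv2.COLOR_RGB2HSV); print(h[145,315],h[161,565],h[140,310],h[150,320])
S=load('scene0');h=cv2.cvtColor(S['image'],cv2.COLOR_RGB2HSV); print(h[150,393],h[165,392])
E
sed -i 's/green=((65,80,40)/green=((55,60,30)/' h.py
python3 - <<'E'
from h import *
d=load('wrist1')
b=blob(d,'green',(280,110,350,180)); print(b[:1])
u,v=b[0][1]; print(onz(d,u,v,160), onz(d,u+b[0][2][2]/2,v,160)-onz(d,u-b[0][2][2]/2,v,160))
b=blob(d,'blue',(540,140,590,180)); print(b); print(onz(d,*b[0][1],34))
c=[onz(d,*c,65) for c in [(261,117),(337,82),(368,157),(294,191)]]; print(np.mean(c,0),np.diff(c,axis=0))
E
```

```text
[ 63  75 153] [111 146 133] [ 63  75 154] [ 61  73 151]
[ 68  99 116] [60 76 47]
[(np.int32(944), array([313.92478814, 143.86016949]), array([297, 126,  34,  36], dtype=int32))]
[481.70177165 370.97349992 160.        ] [  1.18776976 -22.64171922   0.        ]
[(np.int32(104), array([564.27884615, 160.44230769]), array([559, 155,  12,  12], dtype=int32))]
[470.93529888 121.37290254  34.        ]
[481.00123143 370.78121338  65.        ] [[ 32.37082449 -65.50945637   0.        ]
 [-62.19209411 -32.69677783   0.        ]
 [-34.95469415  66.62372725   0.        ]]
```

Request:
drive_tool(
  plan=[
    [[0.02, -0.003, 0], 0],
    [[0.02, -0.002, 0], 0],
    [[0, 0, 0], 0],
    [[0, 0, 0], 0],
  ],
)

```text
clock: 2.2
position: [458.5, 374.6, 305.9]
ee_rot: [1.0, 0.028, -0.0, 0.0]
contact_force: [-0.2, 0.3, -0.2]
gripper_width: 85.6
```

```bash
python3 - <<'E'
from h import *
s=st(); d=shot('wrist','wrist2');e=load('wrist1')
g=lambda d:blob(d,'green',(250,90,380,330))[0]
a,b=g(e),g(d);print(a,b); X,_=tri((e,*a[1]),(d,*b[1])); print(X,_, onz(d,*b[1],160))
S=load('scene0');D=load('side0')
print(tool(np.array([481.6,371,131])-s['position']))
E
```

```text
t 2.2 pos [458.5 374.6 305.9] yaw 3.2 tilt [-0.0007 -0.0005] F [-0.2  0.3 -0.2] w 85.6
(np.int32(944), array([313.92478814, 143.86016949]), array([297, 126,  34,  36], dtype=int32)) (np.int32(828), array([323.90942029, 200.47826087]), array([308, 185,  33,  32], dtype=int32))
[481.57039607 370.86073762 157.38259309] [np.float64(0.12969095610860015), np.float64(0.1296909561085979)] [482.1400243  370.81165575 160.        ]
[ 22.90602429   4.88027402 174.93945551]
```

View pics/wrist2.png

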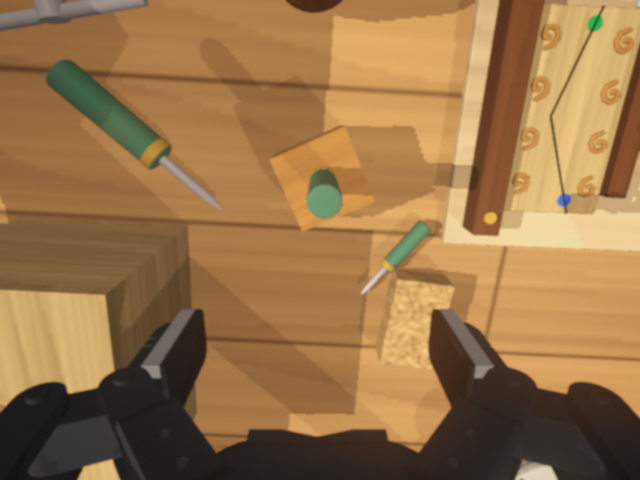

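Request:
drive_tool(
  plan=[
    [[0.0115, 0.0025, 0.02], 0],
    [[0.0115, 0.0025, 0.04], 0],
    [[0, 0, 0.04], 0],
    [[0, 0, 0.035], 0],
    [[0, 0, 0.025], 0],
    [[0, 0, 0.015], 0],
    [[0, 0, 0], 0],
    [[0, 0, 0], 0],
  ],
)

```text
clock: 3.25
position: [483.1, 370.9, 132.7]
ee_rot: [1.0, 0.028, 0.001, -0.001]
contact_force: [0.6, -0.7, 0.6]
gripper_width: 85.7
```

```bash
python3 - <<'E'
from h import *
s=st(); d=shot('side','side1');d=shot('wrist','wrist3')
E
```

```text
t 3.25 pos [483.1 370.9 132.7] yaw 3.16 tilt [0.0018 0.0017] F [ 0.6 -0.7  0.6] w 85.7
```

View pics/wrist3.png

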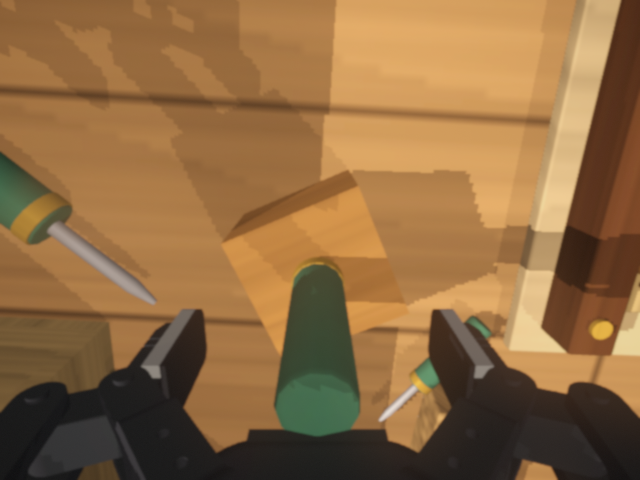

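The handle stands centred between the jaws at (317,400), so I close.

Request:
drive_tool(
  plan=[
    [[0, 0, 0], 0],
    [[0, 0, 0], 0],
    [[0, 0, 0], 0],
    [[0, 0, 0], 0],
    [[0, 0, 0], 0],
    [[0, 0, 0], 0],
    [[0, 0, 0], 0],
    [[0, 0, 0], 0],
  ],
  fingers=1,
)

```text
clock: 4.35
position: [482.8, 370.3, 131.5]
ee_rot: [1.0, 0.027, 0.0, -0.0]
contact_force: [0.7, 0.3, 1.5]
gripper_width: 24.7
```

```bash
python3 - <<'E'
from h import *
s=st(); d=shot('wrist','wrist4')
E
```

```text
t 4.35 pos [482.8 370.3 131.5] yaw 3.13 tilt [0.0004 0.0002] F [0.7 0.3 1.5] w 24.7
```

View pics/wrist4.png

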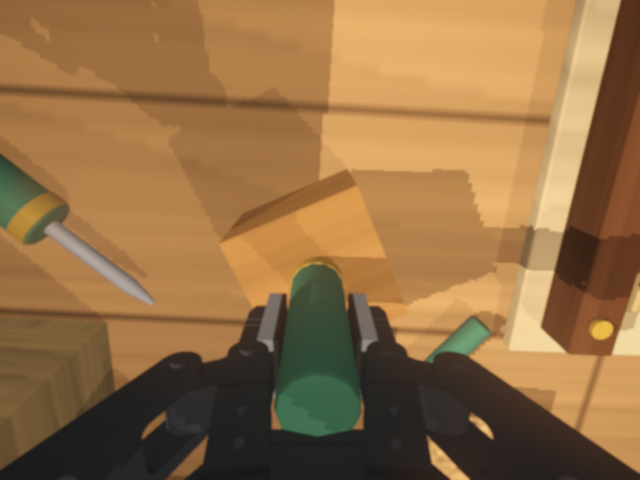

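Request:
drive_tool(
  plan=[
    [[0, 0, -0.01], 0],
    [[0, 0, -0.025], 0],
    [[0, 0, -0.035], 0],
    [[0, 0, -0.03], 0],
    [[0, 0.02, -0.02], 0],
    [[-0.01, 0.045, 0], 0],
    [[-0.01, 0.05, 0], 0],
    [[-0.02, 0.05, 0], 0],
    [[-0.02, 0.045, 0], 0],
    [[-0.01, 0.025, 0], 0],
    [[0, 0.01, 0], 0],
    [[0, 0, 0], 0],
  ],
)

```text
clock: 5.9
position: [426.8, 121.8, 251.5]
ee_rot: [1.0, 0.027, 0.0, -0.0]
contact_force: [0.3, 0.3, -0.4]
gripper_width: 24.7
```

```bash
python3 - <<'E'
from h import *
s=st(); d=shot('wrist','wrist5')
E
```

```text
t 5.9 pos [426.8 121.8 251.5] yaw 3.09 tilt [0.0006 0.0004] F [ 0.3  0.3 -0.4] w 24.7
```

View pics/wrist5.png

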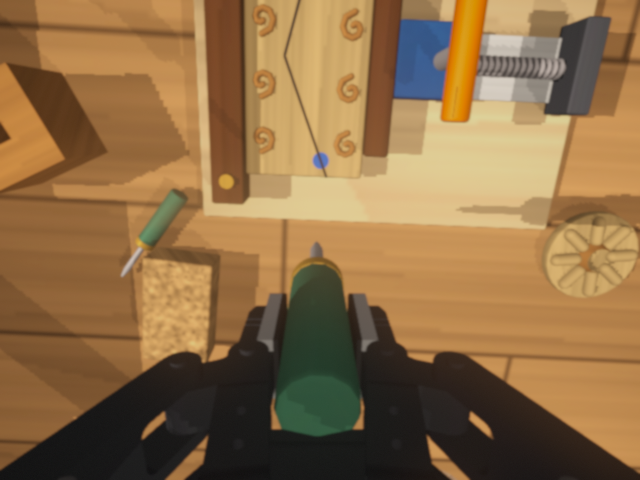

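The tip shows at (316,243), the blue dot at (320,160) and the bend at about (286,55). I move on to see the green dot.

Request:
drive_tool(
  plan=[
    [[0.03, 0, 0], 0],
    [[0.04, 0, 0], 0],
    [[0.015, 0, 0], 0],
    [[0, 0, 0], 0],
    [[0, 0, 0], 0],
  ],
)

```text
clock: 6.58
position: [510.2, 126.6, 251.0]
ee_rot: [1.0, 0.028, -0.001, 0.0]
contact_force: [-0.2, -0.0, -1.1]
gripper_width: 24.5
```

```bash
python3 - <<'E'
from h import *
s=st(); d=shot('wrist','wrist6')
E
```

```text
t 6.58 pos [510.2 126.6 251. ] yaw 3.16 tilt [-0.0011 -0.0003] F [-0.2 -0.  -1.1] w 24.5
```

View pics/wrist6.png

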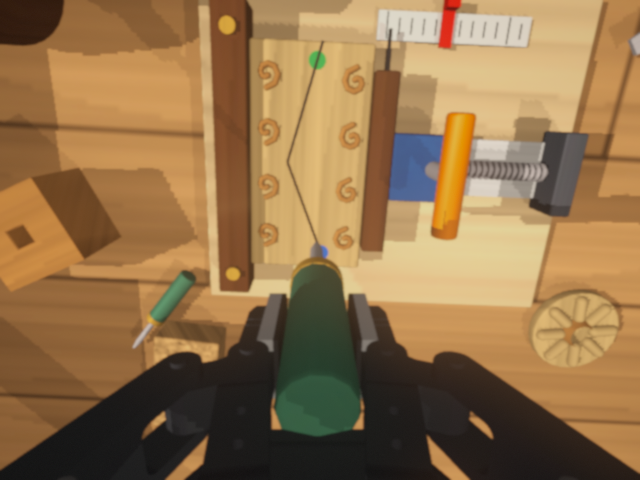

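Everything is in this view: green dot (317,60), bend (289,162), pointer (390,30), red clip (450,25), bar (453,175), tip (318,245).

```bash
cat > seam.py <<'E'
from h import *
from scipy.optimize import least_squares
def line(d,u0,v0,u1,v1,z=34):
    g=cv2.cvtColor(d['image'],cv2.COLOR_RGB2GRAY).astype(float); pts=[]
    for v in range(int(min(v0,v1)),int(max(v0,v1))):
        u=u0+(u1-u0)*(v-v0)/(v1-v0); us=np.arange(int(u)-6,int(u)+7); p=g[v,us]; w=np.clip(np.median(p)-15-p,0,None)
        if w.sum()>10: pts.append(onz(d,(us*w).sum()/w.sum(),v,z)[:2])
    pts=np.array(pts,np.float32); vx,vy,x,y=cv2.fitLine(pts,cv2.DIST_HUBER,0,.01,.01).ravel(); 
    r=(pts-[x,y])@[-vy,vx]; print('n',len(pts),'rms',r.std()); return np.array([x,y]),np.array([vx,vy])
def inter(a,b): k=np.linalg.solve(np.c_[a[1],-b[1]],b[0]-a[0]); return a[0]+k[0]*a[1]
E
python3 - <<'E'
from seam import *
A=load('wrist5');B=load('wrist6')
b5=blob(A,'blue',(305,145,340,175))[0];print(b5)
print('blue',onz(A,*b5[1],34))
g6=blob(B,'dotgreen',(300,45,335,75))[0];print(g6,'green',onz(B,*g6[1],34))
l1=line(A,290,75,317,150); l1b=line(B,292,175,312,230); l2=line(B,314,72,292,148)
print(l1,l1b,l2,'bend',inter(l1b,l2),inter(l1,l2))
# tri bend & blue heights between views
for n,d in (('A',A),('B',B)):
    img=d['image'][220:280,280:360]; cv2.imwrite(f'pics/tip{n}.png',cv2.resize(cv2.cvtColor(img,cv2.COLOR_RGB2BGR),None,fx=8,fy=8,interpolation=0))
E
```

```text
(np.int32(34), array([323.61764706, 158.55882353]), array([321, 154,   6,  11], dtype=int32))
blue [472.33968648 118.39586998  34.        ]
(np.int32(95), array([313.03157895,  58.46315789]), array([309,  51,   9,  17], dtype=int32)) green [633.03349381 136.23758697  34.        ]
n 75 rms 0.05401358
n 55 rms 0.047159024
n 76 rms 0.06395416
(array([513.0021, 138.7453], dtype=float32), array([0.9237479, 0.3830011], dtype=float32)) (array([516.43823, 140.03311], dtype=float32), array([0.92408055, 0.3821977 ], dtype=float32)) (array([593.88605, 143.17413], dtype=float32), array([ 0.9680312, -0.2508296], dtype=float32)) bend [550.9386  154.30238] [550.6833  154.36855]
```

View pics/tipA.png

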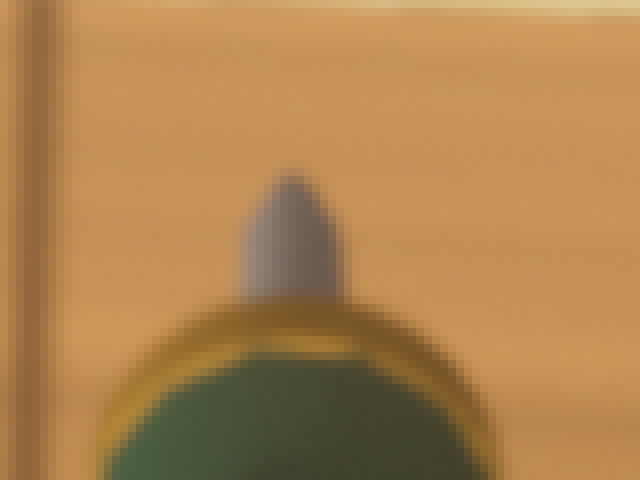

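```bash
python3 - <<'E'
from seam import *
A=load('wrist5');B=load('wrist6')
for z in (124,126): print('tipA',onz(A,280+293/8-.5,220+170/8-.5,z))
def dot(d,box,ch):
    x0,y0,x1,y1=box; im=d['image'][y0:y1,x0:x1].astype(float); s=im[...,ch]-im[...,0]; 
    w=s>20; ys,xs=np.nonzero(w); print(w.sum(),xs.min()+x0,xs.max()+x0,ys.min()+y0,ys.max()+y0); return xs.mean()+x0,ys.mean()+y0
p=dot(A,(308,148,334,174),2); P=onz(A,*p,34); print('blue',p,P)
p=dot(B,(304,48,332,74),1); G=onz(B,*p,34); print('green',p,G)
bend=np.array([550.8,154.3]); print(np.linalg.norm(P[:2]-bend),np.linalg.norm(G[:2]-bend))
l1=line(A,290,75,317,150);l2=line(B,314,72,292,148)
for X,l in((P,l1),(G,l2)): k=(X[:2]-l[0])@l[1]; print(l[0]+k*l[1])
E
```

```text
tipA [426.72791587 122.09609526 124.        ]
tipA [427.36223394 122.12327085 126.        ]
170 313 327 153 167
blue (np.float64(320.1764705882353), np.float64(160.1235294117647)) [470.86213926 121.26662668  34.        ]
226 309 325 51 68
green (np.float64(316.8805309734513), np.float64(59.61504424778761)) [632.36696646 133.13812369  34.        ]
86.49430809310282 84.26740192343522
n 75 rms 0.05401358
n 76 rms 0.06395416
[470.8597463  121.27239679]
[632.38277102 133.1991265 ]
```

View pics/tipB.png

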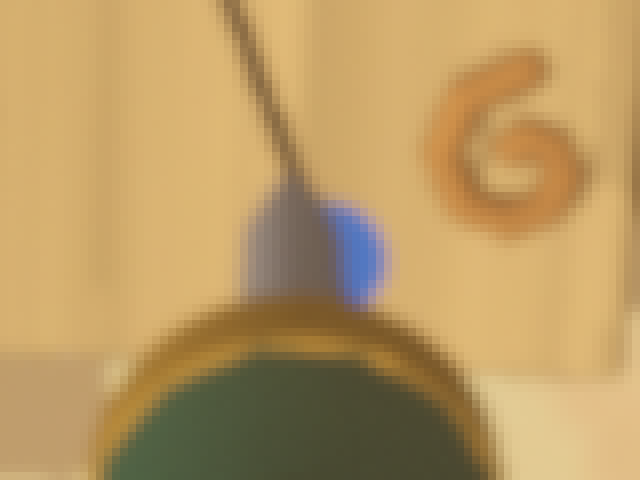

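Tip at z≈125 casts to (427,122), within 0.5 mm of the TCP in xy. Seam: blue (470.9,121.3), bend (550.8,154.3), green (632.4,133.2), with legs of 86.5 and 84.3 mm, which fits the given sizes. I move over the blue dot and come down to about 6 mm above.

Request:
drive_tool(
  plan=[
    [[-0.0195, 0.0016, 0], 0],
    [[-0.02, 0.0016, 0], 0],
    [[0, 0, 0.03], 0],
    [[0, 0, 0.03], 0],
    [[0, 0, 0.016], 0],
    [[0, 0, 0.008], 0],
    [[0, 0, 0], 0],
    [[0, 0, 0], 0],
  ],
)

```text
clock: 7.62
position: [472.1, 121.3, 168.2]
ee_rot: [1.0, 0.028, 0.001, -0.0]
contact_force: [0.6, -0.2, -0.7]
gripper_width: 24.4
```

```bash
python3 - <<'E'
from h import *
s=st(); d=shot('wrist','wrist7')
img=d['image'][190:280,270:370]; cv2.imwrite('pics/tip7.png',cv2.resize(cv2.cvtColor(img,cv2.COLOR_RGB2BGR),None,fx=6,fy=6,interpolation=0))
d=shot('side','side7'); u,v=proj(d,[471,121,34]).astype(int); img=d['image'][v-40:v+30,u-50:u+50]; cv2.imwrite('pics/tip7s.png',cv2.resize(cv2.cvtColor(img,cv2.COLOR_RGB2BGR),None,fx=6,fy=6,interpolation=2))
E
```

```text
t 7.62 pos [472.1 121.3 168.2] yaw 3.15 tilt [0.0016 0.0008] F [ 0.6 -0.2 -0.7] w 24.4
```

View pics/tip7.png

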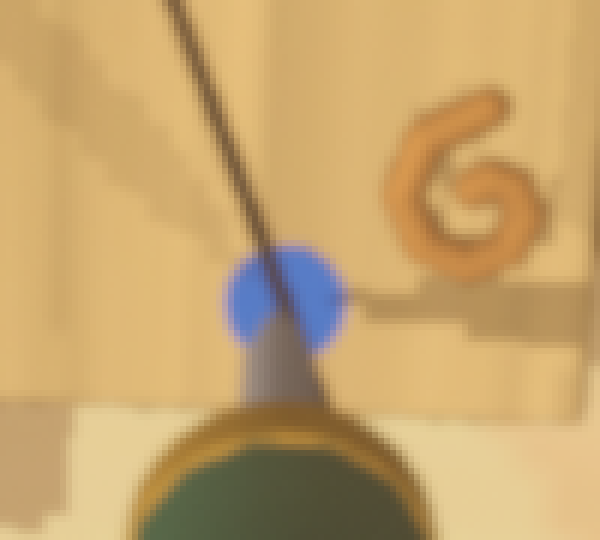

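View pics/tip7s.png

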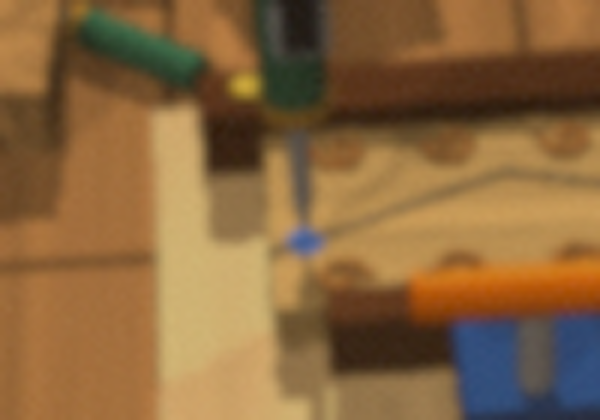

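Tip just over the blue dot, about 7 mm above. I descend gently.

Request:
drive_tool(
  plan=[
    [[-0.001, 0, 0.003], 0],
    [[0, 0, 0.0015], 0],
    [[0, 0, 0.001], 0],
    [[0, 0, 0], 0],
  ],
)

```text
clock: 8.22
position: [470.7, 121.0, 161.7]
ee_rot: [1.0, 0.027, -0.0, 0.0]
contact_force: [0.5, 0.9, -1.1]
gripper_width: 24.6
```

Request:
drive_tool(
  plan=[
    [[0, 0, 0.0005], 0],
    [[0, 0, 0.0005], 0],
  ],
)

```text
clock: 8.48
position: [470.8, 121.0, 160.8]
ee_rot: [1.0, 0.027, 0.0, -0.0]
contact_force: [0.5, -0.6, -0.4]
gripper_width: 24.7
```

```bash
python3 - <<'E'
from h import *
s=st(); d=shot('wrist','wrist8')
img=d['image'][190:280,270:370]; cv2.imwrite('pics/tip8.png',cv2.resize(cv2.cvtColor(img,cv2.COLOR_RGB2BGR),None,fx=6,fy=6,interpolation=0))
E
```

```text
t 8.47 pos [470.8 121.  160.8] yaw 3.13 tilt [0.0001 0.    ] F [ 0.5 -0.6 -0.4] w 24.7
```

View pics/tip8.png

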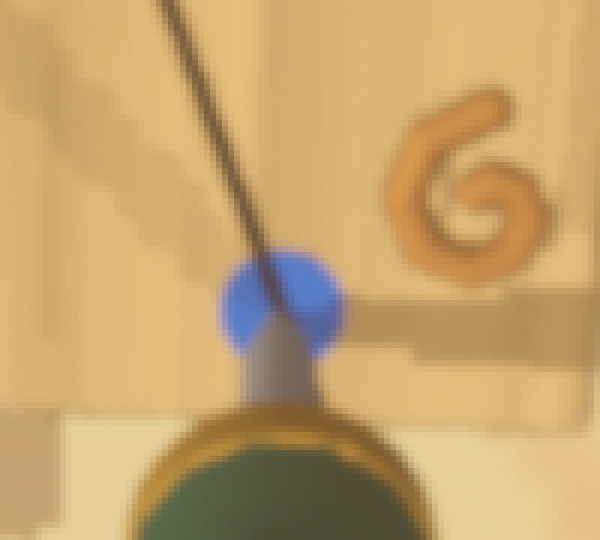

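The tip, at (284,307) in the crop, sits on the dot's centre (283,304) and on the line, with no contact yet. I feel for the surface in small steps.

Request:
drive_tool(
  plan=[
    [[0, 0, 0.0005], 0],
    [[0, 0, 0], 0],
  ],
)

```text
clock: 8.78
position: [470.8, 121.0, 160.4]
ee_rot: [1.0, 0.027, 0.0, -0.0]
contact_force: [-0.3, -0.2, 0.3]
gripper_width: 24.5
```

Request:
drive_tool(
  plan=[
    [[0, 0, 0.0005], 0],
    [[0, 0, 0], 0],
  ],
)

```text
clock: 9.02
position: [471.0, 121.0, 160.2]
ee_rot: [1.0, 0.027, 0.0, -0.0]
contact_force: [-0.1, 0.3, 2.7]
gripper_width: 24.9
```

Contact at TCP z≈160.2 (2.7 N). I lift about 1 mm and start tracing.

Request:
drive_tool(
  plan=[
    [[0, 0, -0.0012], 0],
    [[0, 0, 0], 0],
  ],
)

```text
clock: 9.28
position: [470.7, 121.0, 160.8]
ee_rot: [1.0, 0.027, -0.0, -0.0]
contact_force: [-0.2, 0.4, 0.3]
gripper_width: 24.4
```

Request:
drive_tool(
  plan=[
    [[0.00355, -0.00124, 0], 0],
    [[0.00355, -0.00125, 0], 0],
    [[0.00355, -0.00124, 0], 0],
    [[0.00355, -0.00125, 0], 0],
    [[0.00355, -0.00124, 0], 0],
    [[0.00355, -0.00125, 0], 0],
    [[0.00355, -0.00124, 0], 0],
    [[0.00355, -0.00125, 0], 0],
  ],
)

```text
clock: 10.28
position: [498.8, 132.6, 161.0]
ee_rot: [1.0, 0.027, -0.0, 0.0]
contact_force: [-0.9, -0.4, 0.2]
gripper_width: 24.6
```

```bash
cat >> h.py <<'E'
def offs(p,a,b):
    a,b,p=map(np.array,(a,b,p)); u=(b-a)/np.linalg.norm(b-a); return (p-a)@u, (p-a)@np.array([-u[1],u[0]])
BL,BE,GR=(470.9,121.3),(550.8,154.3),(632.4,133.2)
E
python3 - <<'E'
from h import *
s=st(); print(offs(s['position'][:2],BL,BE)); d=shot('wrist','wrist9')
img=d['image'][190:280,270:370]; cv2.imwrite('pics/tip9.png',cv2.resize(cv2.cvtColor(img,cv2.COLOR_RGB2BGR),None,fx=6,fy=6,interpolation=0))
E
```

```text
t 10.28 pos [498.8 132.6 161. ] yaw 3.13 tilt [-0. -0.] F [-0.9 -0.4  0.2] w 24.6
(np.float64(30.088887531267513), np.float64(-0.24412682340068556))
```

View pics/tip9.png

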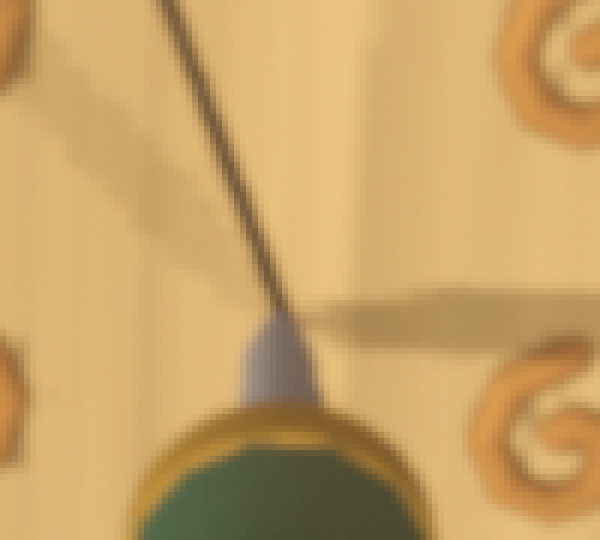

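Tip on the line. I continue to the bend.

Request:
drive_tool(
  plan=[
    [[0.00355, -0.00124, 0], 0],
    [[0.00355, -0.00125, 0], 0],
    [[0.00355, -0.00124, 0], 0],
    [[0.00355, -0.00125, 0], 0],
    [[0.00355, -0.00124, 0], 0],
    [[0.00355, -0.00125, 0], 0],
    [[0.00355, -0.00124, 0], 0],
    [[0.00355, -0.00125, 0], 0],
    [[0.00355, -0.00124, 0], 0],
    [[0.00355, -0.00125, 0], 0],
    [[0.00355, -0.00124, 0], 0],
    [[0.00355, -0.00125, 0], 0],
  ],
)

```text
clock: 11.82
position: [540.5, 149.8, 161.0]
ee_rot: [1.0, 0.027, -0.0, -0.0]
contact_force: [-1.4, -0.1, -1.2]
gripper_width: 25.0
```

```bash
python3 - <<'E'
from h import *
s=st(); print(offs(s['position'][:2],BL,BE)); d=shot('wrist','wrist10')
img=d['image'][190:280,270:370]; cv2.imwrite('pics/tip10.png',cv2.resize(cv2.cvtColor(img,cv2.COLOR_RGB2BGR),None,fx=6,fy=6,interpolation=0))
E
```

```text
t 11.82 pos [540.5 149.8 161. ] yaw 3.13 tilt [-0.  0.] F [-1.4 -0.1 -1.2] w 25.0
(np.float64(75.26046344437415), np.float64(-0.20046873894528777))
```

View pics/tip10.png

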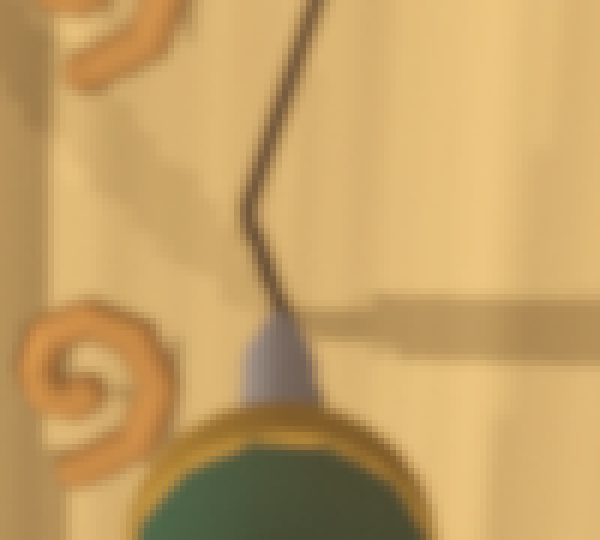

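Request:
drive_tool(
  plan=[
    [[0.00355, -0.00124, 0], 0],
    [[0.00355, -0.00125, 0], 0],
    [[0.00345, -0.0012, 0], 0],
    [[0, 0, 0], 0],
    [[0.00365, 0.00116, 0], 0],
    [[0.00365, 0.00116, 0], 0],
    [[0.00365, 0.00116, 0], 0],
    [[0.00365, 0.00116, 0], 0],
    [[0.00365, 0.00116, 0], 0],
    [[0.00365, 0.00116, 0], 0],
    [[0.00365, 0.00116, 0], 0],
    [[0.00365, 0.00116, 0], 0],
  ],
)

```text
clock: 13.38
position: [580.5, 146.2, 161.0]
ee_rot: [1.0, 0.027, -0.0, 0.0]
contact_force: [-0.2, 0.6, -1.1]
gripper_width: 24.9
```

```bash
python3 - <<'E'
from h import *
s=st(); print(offs(s['position'][:2],BE,GR)); d=shot('wrist','wrist11')
img=d['image'][190:280,270:370]; cv2.imwrite('pics/tip11.png',cv2.resize(cv2.cvtColor(img,cv2.COLOR_RGB2BGR),None,fx=6,fy=6,interpolation=0))
E
```

```text
t 13.38 pos [580.5 146.2 161. ] yaw 3.13 tilt [-0. -0.] F [-0.2  0.6 -1.1] w 24.9
(np.float64(30.819405653407067), np.float64(-0.35762357759115726))
```

View pics/tip11.png

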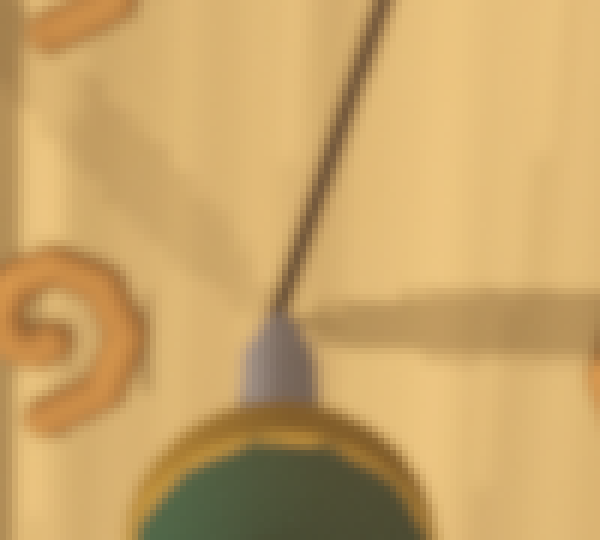

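Request:
drive_tool(
  plan=[
    [[0.00365, 0.00115, 0], 0],
    [[0.00365, 0.00115, 0], 0],
    [[0.00365, 0.00115, 0], 0],
    [[0.00365, 0.00115, 0], 0],
    [[0.00365, 0.00115, 0], 0],
    [[0.00365, 0.00115, 0], 0],
    [[0.00365, 0.00115, 0], 0],
    [[0.00365, 0.00115, 0], 0],
    [[0.00365, 0.00115, 0], 0],
    [[0.00365, 0.00115, 0], 0],
    [[0.00365, 0.00115, 0], 0],
    [[0.00365, 0.00115, 0], 0],
  ],
)

```text
clock: 14.92
position: [625.0, 134.9, 161.0]
ee_rot: [1.0, 0.027, -0.0, 0.0]
contact_force: [0.5, -0.4, 0.0]
gripper_width: 24.9
```

Request:
drive_tool(
  plan=[
    [[0.00365, 0.00115, 0], 0],
    [[0.00365, 0.00115, 0], 0],
    [[0, 0, 0], 0],
  ],
)

```text
clock: 15.3
position: [632.4, 133.0, 160.9]
ee_rot: [1.0, 0.027, 0.0, 0.0]
contact_force: [-0.4, 0.1, -0.1]
gripper_width: 24.5
```

```bash
python3 - <<'E'
from h import *
s=st(); print(offs(s['position'][:2],BE,GR)); d=shot('wrist','wrist12')
img=d['image'][190:280,270:370]; cv2.imwrite('pics/tip12.png',cv2.resize(cv2.cvtColor(img,cv2.COLOR_RGB2BGR),None,fx=6,fy=6,interpolation=0))
E
```

```text
t 15.3 pos [632.4 133.  160.9] yaw 3.12 tilt [ 0. -0.] F [-0.4  0.1 -0.1] w 24.5
(np.float64(84.38399629183961), np.float64(-0.20864277331739095))
```

View pics/tip12.png

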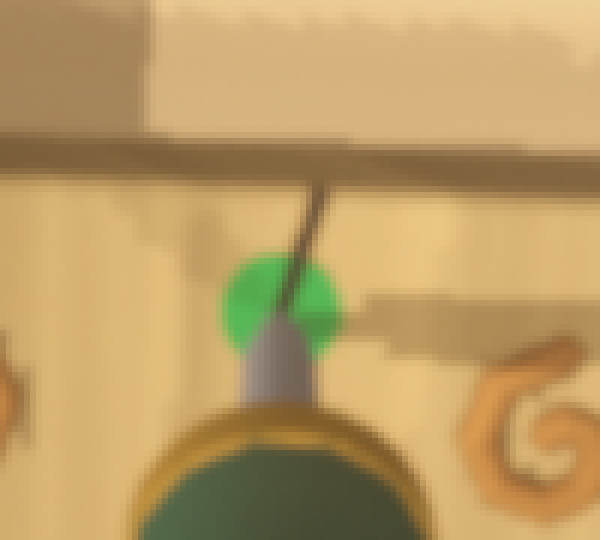

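At the green dot. I lift and return over the stand.

Request:
drive_tool(
  plan=[
    [[0, 0, -0.01], 0],
    [[0, 0, -0.03], 0],
    [[0, 0, -0.04], 0],
    [[-0.01, -0.02, -0.02], 0],
    [[-0.03, -0.04, 0], 0],
    [[-0.03, -0.045, 0], 0],
    [[-0.03, -0.045, 0], 0],
    [[-0.02, -0.045, 0], 0],
    [[-0.0164, -0.035, 0], 0],
    [[0, -0.0152, 0], 0],
    [[0, 0, 0], 0],
    [[0, 0, 0], 0],
  ],
)

```text
clock: 16.85
position: [482.8, 369.6, 260.9]
ee_rot: [1.0, 0.027, -0.0, 0.0]
contact_force: [-0.6, 0.1, -1.6]
gripper_width: 24.4
```

```bash
python3 - <<'E'
from h import *
s=st(); print(tool(np.array([482.8,370.4,131.5])-s['position'])); d=shot('wrist','wrist13')
E
```

```text
t 16.85 pos [482.8 369.6 260.9] yaw 3.07 tilt [-0.0005 -0.0006] F [-0.6  0.1 -1.6] w 24.4
[  0.14959914  -0.85511359 129.35121829]
```

View pics/wrist13.png

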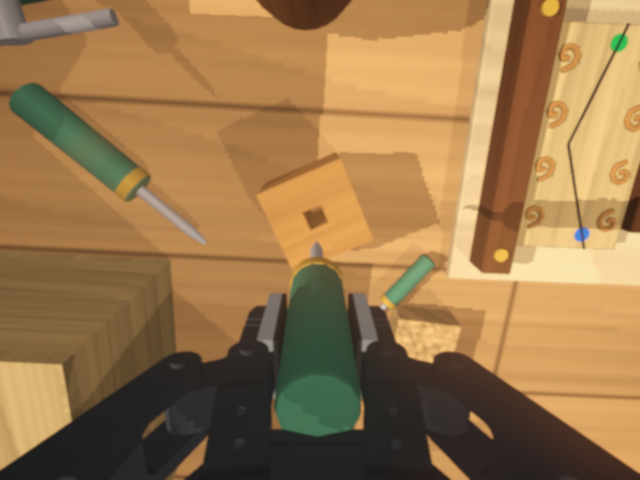

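```bash
python3 - <<'E'
from h import *
d=load('wrist13'); im=d['image'][195:240,290:345]; g=cv2.cvtColor(im,cv2.COLOR_RGB2GRAY); m=(g<85); n,l,s,c=cv2.connectedComponentsWithStats(m.astype(np.uint8)); print(s,c)
i=1+np.argmax(s[1:,4]); print(onz(d,290+c[i][0],195+c[i][1],65))
E
```

```text
[[   0    0   55   45 2475]] [[27. 22.]]Traceback (most recent call last):
  File "<stdin>", line 3, in <module>
    return _wrapfunc(a, 'argmax', axis=axis, out=out, **kwds)
    return bound(*args, **kwds)
ValueError: attempt to get argmax of an empty sequence
```

Request:
drive_tool(
  plan=[
    [[0, -0.0006, 0.02], 0],
    [[0, 0, 0.025], 0],
    [[0, 0, 0.013], 0],
    [[0, 0, 0], 0],
    [[0, 0, 0], 0],
  ],
)

```text
clock: 17.52
position: [483.3, 371.2, 204.1]
ee_rot: [1.0, 0.027, 0.001, -0.001]
contact_force: [-0.2, 0.3, -0.4]
gripper_width: 24.6
```

```bash
python3 - <<'E'
from h import *
s=st();d=shot('wrist','wrist14')
img=d['image'][170:290,240:400]; cv2.imwrite('pics/tip14.png',cv2.resize(cv2.cvtColor(img,cv2.COLOR_RGB2BGR),None,fx=4,fy=4,interpolation=2))
E
```

```text
t 17.52 pos [483.3 371.2 204.1] yaw 3.12 tilt [0.0016 0.0012] F [-0.2  0.3 -0.4] w 24.6
```

View pics/tip14.png

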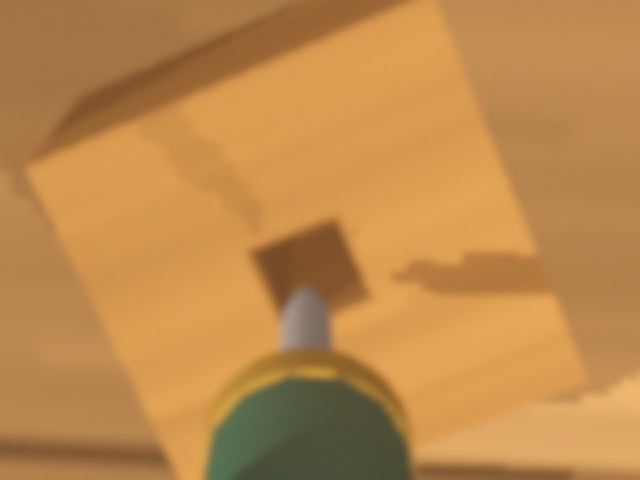

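```bash
python3 - <<'E'
from h import *
d=load('wrist14')
f=lambda x,y,z: onz(d,240+(x+.5)/4-.5,170+(y+.5)/4-.5,z)
c=[f(*p,65) for p in [(250,250),(336,218),(370,298),(284,328)]]; print(np.mean(c,0), np.linalg.norm(np.diff(c,axis=0),axis=1)); print(f(307,285,77.8))
E
```

```text
[481.63627292 370.89034412  65.        ] [16.00699637 15.74580562 16.13170493]
[483.6201397  371.47846215  77.8       ]
```

Request:
drive_tool(
  plan=[
    [[-0.0015, 0, 0], 0],
    [[0, 0, 0.012], 0],
    [[0, 0, 0.015], 0],
    [[0, 0, 0.015], 0],
    [[0, 0, 0.015], 0],
    [[0, 0, 0.008], 0],
    [[0, 0, 0.003], 0],
    [[0, 0, 0], 0],
    [[0, 0, 0], 0],
  ],
)

```text
clock: 18.7
position: [481.4, 371.2, 135.6]
ee_rot: [1.0, 0.027, 0.0, -0.0]
contact_force: [0.3, -0.5, -0.3]
gripper_width: 24.9
```

Request:
drive_tool(
  plan=[
    [[0, 0, 0.0025], 0],
    [[0, 0, 0.001], 0],
    [[0, 0, 0], 0],
  ],
)

```text
clock: 19.08
position: [481.1, 371.0, 131.6]
ee_rot: [1.0, 0.027, 0.0, -0.0]
contact_force: [0.2, -0.6, -0.7]
gripper_width: 24.5
```

Request:
drive_tool(
  plan=[
    [[0, 0, 0.0005], 0],
    [[0, 0, 0], 0],
  ],
)

```text
clock: 19.32
position: [481.2, 371.0, 131.5]
ee_rot: [1.0, 0.027, 0.0, -0.0]
contact_force: [-0.6, -0.3, 2.9]
gripper_width: 24.8
```

The foot rests on the stand (2.9 N at z 131.5). I release.

Request:
drive_tool(
  plan=[
    [[0, 0, 0], 0],
    [[0, 0, 0], 0],
    [[0, 0, 0], 0],
    [[0, 0, 0], 0],
    [[0, 0, 0], 0],
    [[0, 0, 0], 0],
    [[0, 0, 0], 0],
  ],
  fingers=-1,
)

```text
clock: 20.2
position: [481.1, 370.9, 131.0]
ee_rot: [1.0, 0.027, 0.0, -0.0]
contact_force: [-0.0, -0.7, -0.9]
gripper_width: 85.2
```

```bash
python3 - <<'E'
from h import *
s=st();d=shot('wrist','wrist15')
E
```

```text
t 20.2 pos [481.1 370.9 131. ] yaw 3.13 tilt [0. 0.] F [-0.  -0.7 -0.9] w 85.2
```

View pics/wrist15.png

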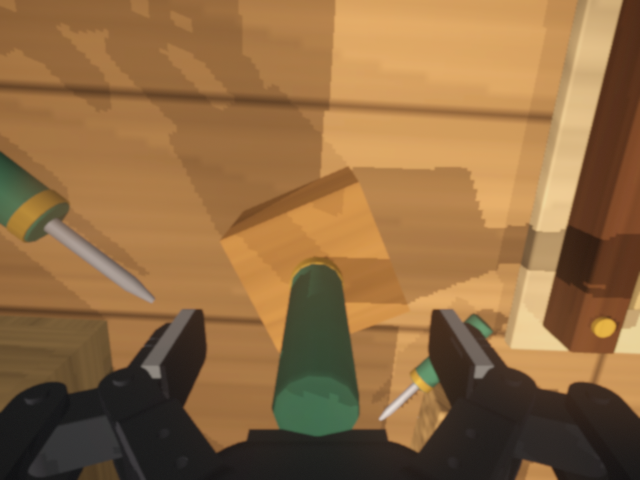

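The stylus stands home, free of the jaws. I go up and over to look at the jaw.

Request:
drive_tool(
  plan=[
    [[0, 0, -0.01], 0],
    [[0, 0, -0.03], 0],
    [[0, 0, -0.045], 0],
    [[0, 0, -0.03], 0],
    [[0, 0.025, -0.015], 0],
    [[0, 0.05, 0], 0],
    [[0, 0.055, 0], 0],
    [[0, 0.055, 0], 0],
    [[0, 0.055, 0], 0],
    [[0, 0.05, 0], 0],
    [[0, 0.03, 0], 0],
    [[0, 0.011, 0], 0],
  ],
)

```text
clock: 21.75
position: [498.2, 38.0, 260.9]
ee_rot: [1.0, 0.026, -0.0, 0.0]
contact_force: [-0.9, -0.1, -0.3]
gripper_width: 85.3
```

Request:
drive_tool(
  plan=[
    [[0, 0, 0], 0],
    [[0, 0, 0], 0],
  ],
)

```text
clock: 22.0
position: [499.1, 41.0, 260.9]
ee_rot: [1.0, 0.028, -0.0, -0.0]
contact_force: [0.3, 0.6, -0.3]
gripper_width: 85.6
```

```bash
python3 - <<'E'
from h import *
s=st();d=shot('wrist','wrist16');shot('side','side16')
E
```

```text
t 22.0 pos [499.1  41.  260.9] yaw 3.17 tilt [-0.0002  0.0001] F [ 0.3  0.6 -0.3] w 85.6
```

View pics/wrist16.png

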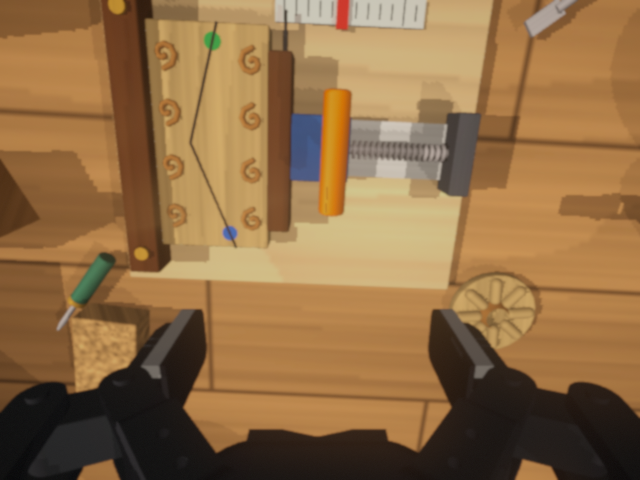

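View pics/side16.png

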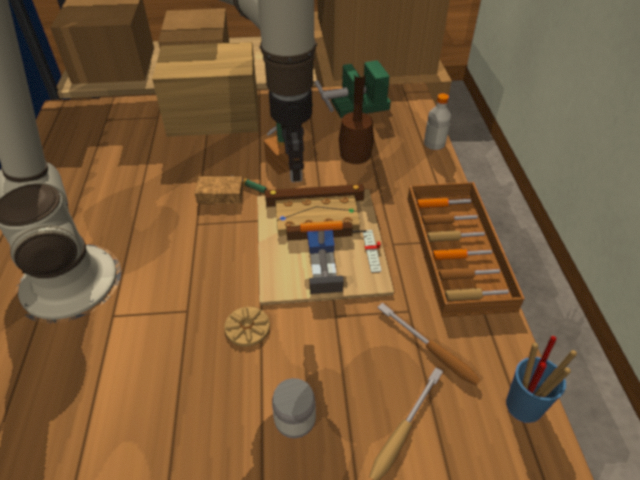

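```bash
python3 - <<'E'
from h import *
W=load('wrist16');B=load('wrist6')
def bar(d,box):
    x0,y0,x1,y1=box; h=cv2.cvtColor(d['image'],cv2.COLOR_RGB2HSV); m=cv2.inRange(h,(6,180,150),(20,255,255))
    q=np.zeros_like(m);q[y0:y1,x0:x1]=m[y0:y1,x0:x1]; c=max(cv2.findContours(q,0,1)[0],key=cv2.contourArea); return cv2.minAreaRect(c)
a=bar(W,(310,80,360,225));b=bar(B,(425,105,485,245)); print(a,b)
print('barcentre tri',tri((W,*a[0]),(B,*b[0])), onz(W,*a[0],90))
P=cv2.boxPoints(a); print([onz(W,*p,90).round(1) for p in P])
# jig yaw: fence edges in W at z45 (right edge), panel bottom
f1=onz(W,130,20,45);f2=onz(W,168,262,45)
for n,d,y0,y1,x0,x1 in (('m16',W,0,60,260,440),('m6',B,0,80,360,550)):
    cv2.imwrite(f'pics/{n}.png',cv2.resize(cv2.cvtColor(d['image'][y0:y1,x0:x1],cv2.COLOR_RGB2BGR),None,fx=4,fy=4,interpolation=2))
E
```

```text
((333.1264953613281, 151.97665405273438), (26.822664260864258, 126.56554412841797), 3.5763344764709473) ((452.3199768066406, 175.260009765625), (28.142852783203125, 127.13780975341797), 8.130102157592773)
barcentre tri (array([554.49016044,  32.09648065,  93.32211393]), [np.float64(0.11887053702625075), np.float64(0.11887053702621396)]) [554.10987771  31.96410405  90.        ]
[array([506.5,  42.1,  90. ]), array([597.5,  41.5,  90. ]), array([597.4,  22.7,  90. ]), array([506.3,  21.4,  90. ])]
```

View pics/m16.png

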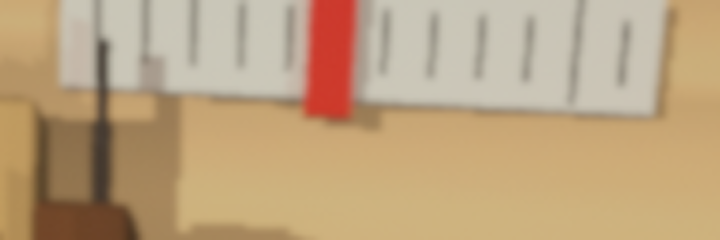

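View pics/m6.png

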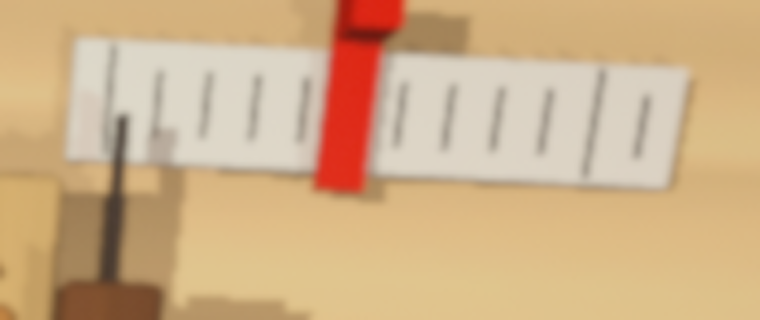

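```bash
python3 - <<'E'
from h import *
W=load('wrist16');B=load('wrist6')
c16=lambda x,y:(W,260+(x+.5)/4-.5,(y+.5)/4-.5)
c6=lambda x,y:(B,360+(x+.5)/4-.5,(y+.5)/4-.5)
print('pointer',tri(c16(104,42),c6(123,117)))
print('clip foot',tri(c16(328,117),c6(339,190)))
for z in (15,20,25):
  m=onz(*c16(333,42),z); p=onz(*c16(104,42),z); print(z,'ptr',p.round(1),'mark',m.round(1))
  print('  from6', onz(*c6(123,117),z).round(1), onz(*c6(350,115),z).round(1))
ang=lambda a,b:np.degrees(np.arctan2(*(b-a)[1::-1]))
# scale bottom edge (along jig y)
a,b=onz(*c16(62,88),18),onz(*c16(655,115),18); print('scale edge dir',ang(b,a)-90,np.linalg.norm(a-b))
a,b=onz(*c6(66,160),18),onz(*c6(668,187),18); print('scale edge dir',ang(b,a)-90,np.linalg.norm(a-b))
a,b=onz(W,175,245,34),onz(W,266,249,34); print('panel bottom',ang(b,a)-90,np.linalg.norm(a-b))
a,b=onz(W,132,276,12),onz(W,448,289,12); print('base bottom',ang(b,a)-90,np.linalg.norm(a-b))
# fine edges: fence right edge
for n,pts,z in (('panel right W',[(269,26),(267,247)],34),('panelR B',[(373,45),(357,265)],34)):
  a,b=[onz(W if n[-1]=='W' else B,*p,z) for p in pts]; print(n,ang(b,a),np.linalg.norm(a-b))
E
```

```text
pointer (array([659.74737588,  75.44107752,  22.66654321]), [np.float64(0.06163646073629221), np.float64(0.06163646073644564)])
clip foot (array([649.79097305,  28.47043458,  17.27071572]), [np.float64(0.03140642177124037), np.float64(0.031406421771273)])
15 ptr [661.6  76.1  15. ] mark [664.2  28.4  15. ]
  from6 [661.3  74.2  15. ] [664.2  27.7  15. ]
20 ptr [660.4  75.7  20. ] mark [663.   28.6  20. ]
  from6 [660.2  75.   20. ] [663.1  29.2  20. ]
25 ptr [659.3  75.2  25. ] mark [661.8  28.8  25. ]
  from6 [659.2  75.8  25. ] [662.1  30.6  25. ]
scale edge dir 0.8453003127904992 124.225316295449
scale edge dir 0.8482206842790703 124.51186982442916
panel bottom 0.5324471515390172 85.857848618694
base bottom 0.6394169812147794 327.4262468711239
panel right W 0.45494159712044036 186.71131500973635
panelR B 1.0665476024591878 185.55094089815967
```

Jig yaw ≈ 0.8°. Bar centre (554,32) at z≈91. Pointer tip at y≈75.4 and mark at y≈28.6, so the travel is ≈47 mm, within the stated 35–60. I approach the bar.

Request:
drive_tool(
  plan=[
    [[0, 0, 0], 2.3],
    [[0.025, 0.005, 0], 0],
    [[0.03, 0.0048, 0.02], 0],
    [[0, 0, 0.04], 0],
    [[0, 0, 0.04], 0],
    [[0, 0, 0.015], 0],
    [[0, 0, 0], 0],
    [[0, 0, 0], 0],
  ],
)

```text
clock: 23.1
position: [555.5, 32.0, 147.7]
ee_rot: [1.0, 0.008, 0.002, -0.0]
contact_force: [0.7, -1.0, -0.4]
gripper_width: 85.1
```

```bash
python3 - <<'E'
from h import *
s=st();d=shot('wrist','wrist17')
E
```

```text
t 23.1 pos [555.5  32.  147.7] yaw 0.88 tilt [0.0033 0.0006] F [ 0.7 -1.  -0.4] w 85.1
```

View pics/wrist17.png

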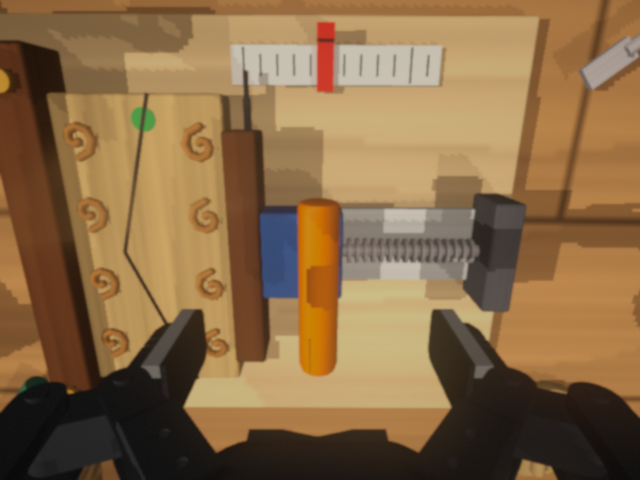

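The bar is upright in the image and centred at u≈318. I descend to it and close.

Request:
drive_tool(
  plan=[
    [[0, 0, 0.015], 0],
    [[0, 0, 0.02], 0],
    [[0, 0, 0.01], 0],
    [[0, 0, 0.005], 0],
    [[0, 0, 0], 0],
    [[0, 0, 0], 0],
  ],
)

```text
clock: 23.9
position: [554.7, 31.5, 96.6]
ee_rot: [1.0, 0.007, 0.001, -0.0]
contact_force: [0.5, -0.7, 0.8]
gripper_width: 85.5
```

Request:
drive_tool(
  plan=[
    [[0, 0, 0], 0],
    [[0, 0, 0], 0],
    [[0, 0, 0], 0],
    [[0, 0, 0], 0],
    [[0, 0, 0], 0],
    [[0, 0, 0], 0],
    [[0, 0, 0], 0],
    [[0, 0, 0], 0],
    [[0, 0, 0], 0],
  ],
  fingers=1,
)

```text
clock: 25.02
position: [554.3, 31.5, 96.2]
ee_rot: [1.0, 0.007, 0.0, -0.0]
contact_force: [-1.9, 1.4, 5.5]
gripper_width: 17.8
```

```bash
python3 - <<'E'
from h import *
s=st();d=shot('wrist','wrist18')
E
```

```text
t 25.02 pos [554.3  31.5  96.2] yaw 0.83 tilt [0.0002 0.    ] F [-1.9  1.4  5.5] w 17.8
```

View pics/wrist18.png

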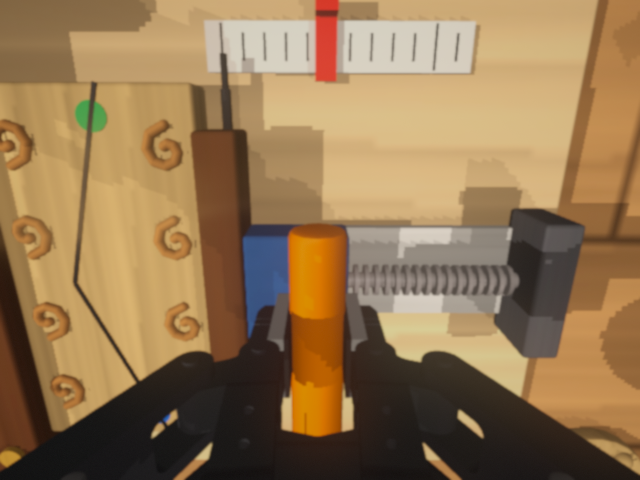

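Gripped; the pointer is still at closed. I pull along the jig's −y.

Request:
drive_tool(
  plan=[
    [[0, 0.003, 0], 0],
    [[0, 0.005, 0], 0],
    [[0, 0.006, 0], 0],
    [[0, 0.006, 0], 0],
    [[0, 0.006, 0], 0],
    [[0, 0.006, 0], 0],
    [[0, 0.005, 0], 0],
    [[0, 0.004, 0], 0],
    [[0, 0.003, 0], 0],
    [[0, 0.001, 0], 0],
    [[0, 0, 0], 0],
    [[0, 0, 0], 0],
  ],
)

```text
clock: 26.58
position: [554.8, -11.8, 96.3]
ee_rot: [1.0, 0.007, 0.0, -0.001]
contact_force: [-4.2, 9.6, 6.7]
gripper_width: 18.4
```

```bash
python3 - <<'E'
from h import *
s=st();d=shot('wrist','wrist19')
E
```

```text
t 26.57 pos [554.8 -11.8  96.3] yaw 0.84 tilt [0.0004 0.0022] F [-4.2  9.6  6.7] w 18.4
```

View pics/wrist19.png

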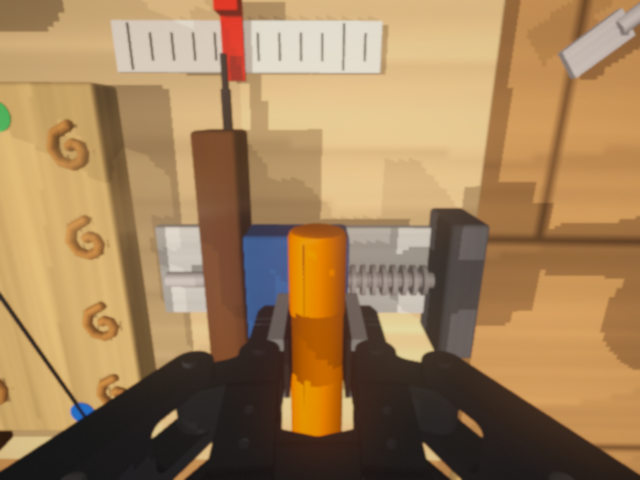

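```bash
cat > pm.py <<'E'
import sys
from h import *
d=load(sys.argv[1])
im=d['image'].astype(int)
red=(im[...,0]>150)&(im[...,1]<80)&(im[...,2]<80)
for v in (52,60,66,72,76):
    us=np.nonzero(red[v,150:350])[0]+150; print(v,us.min(),us.max())
cv2.imwrite('pics/pm.png',cv2.resize(cv2.cvtColor(d['image'][0:100,180:290],cv2.COLOR_RGB2BGR),None,fx=7,fy=6,interpolation=2))
E
python3 pm.py wrist19
```

```text
52 224 242
60 227 243
66 227 243
72 228 243
76 228 244
```

View pics/pm.png

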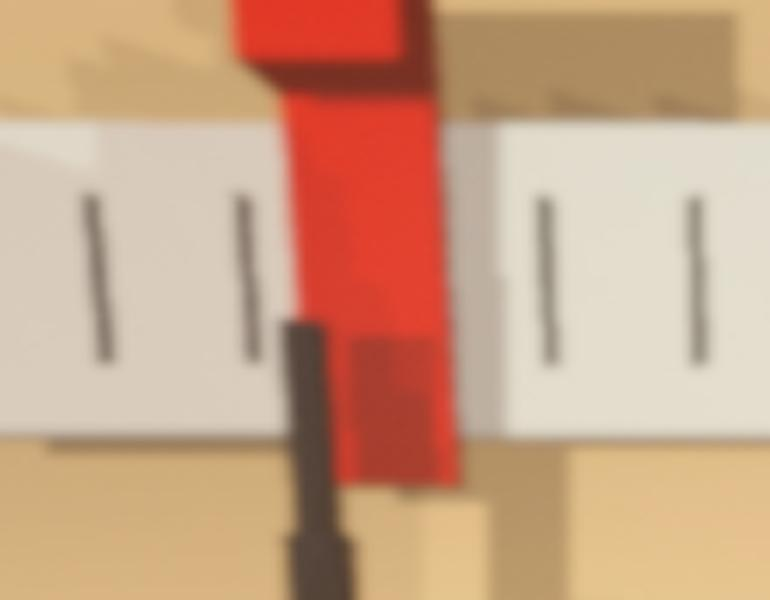

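```bash
python3 - <<'E'
from h import *
d=load('wrist19')
f=lambda x,y,z: onz(d,180+(x+.5)/7-.5,(y+.5)/6-.5,z)
p=f(305,322,22.7); print(p)
for z in(17,18,20): print(z,f(373,322,z), p[1]-f(373,322,z)[1])
w=f(302,322,18)-f(445,322,18); print(w)
E
```

```text
[660.35704707  32.19306195  22.7       ]
17 [661.24638078  28.95652285  17.        ] 3.2365391027199806
18 [661.10139271  28.75203564  18.        ] 3.4410263053504266
20 [660.81141656  28.34306124  20.        ] 3.850000710611333
[-0.13551953  9.48420794  0.        ]
```

Request:
drive_tool(
  plan=[
    [[0, 0.002, 0], 0],
    [[0, 0.0015, 0], 0],
    [[0, 0, 0], 0],
    [[0, 0, 0], 0],
    [[0, 0, 0], 0],
    [[0, 0, 0], 0],
  ],
)

```text
clock: 27.38
position: [554.9, -15.2, 96.3]
ee_rot: [1.0, 0.007, 0.0, -0.001]
contact_force: [-4.0, 10.1, 6.4]
gripper_width: 18.5
```

```bash
python3 - <<'E'
from h import *
s=st();d=shot('wrist','wrist20');shot('scene','scene20');shot('side','side20')
E
python3 pm.py wrist20
```

```text
t 27.38 pos [554.9 -15.2  96.3] yaw 0.84 tilt [0.0004 0.0023] F [-4.  10.1  6.4] w 18.5
52 217 235
60 217 236
66 218 236
72 217 237
76 218 237
```

View pics/pm.png

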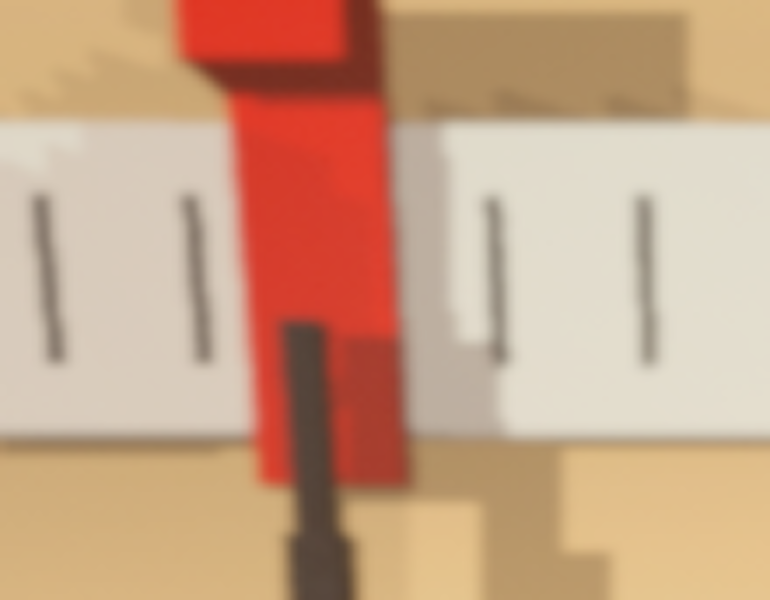

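View pics/scene20.png

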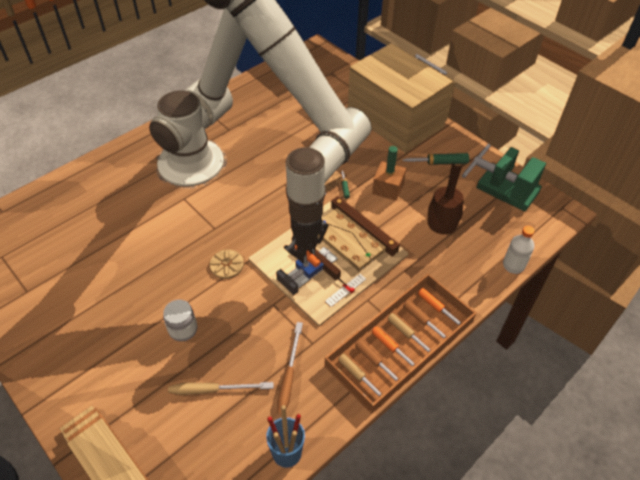

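View pics/side20.png

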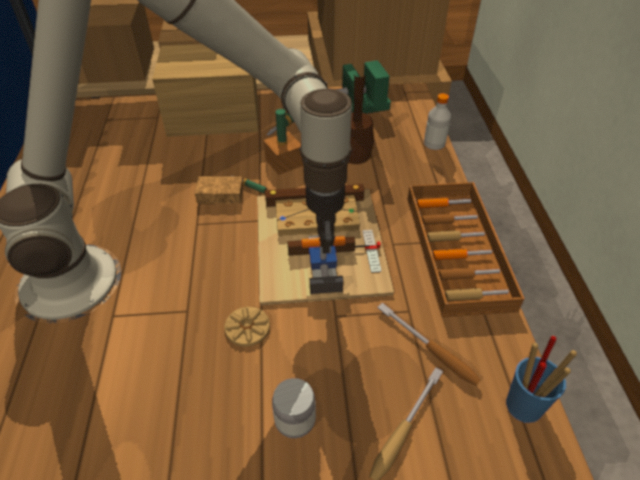

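```bash
python3 - <<'E'
from h import *
d=load('wrist20')
f=lambda x,y,z: onz(d,180+(x+.5)/7-.5,(y+.5)/6-.5,z)
p=f(304,322,22.7); print(p)
for z in(17,18,20): print(z,f(324,322,z), p[1]-f(324,322,z)[1])
E
python3 - <<'E'
import cv2
a=cv2.imread('pics/scene20.png')[120:230,320:500];b=cv2.imread('pics/side20.png')[90:220,230:400]
import numpy as np
cv2.imwrite('pics/fin.png',np.vstack([cv2.resize(a,(540,330)),cv2.resize(b,(540,260))[:260]]))
E
```

```text
[660.39057859  28.86641931  22.7       ]
17 [661.23408163  28.83221233  17.        ] 0.03420697901327685
18 [661.08936279  28.6110489   18.        ] 0.25537040653578913
20 [660.79992512  28.16872205  20.        ] 0.6976972615808137
```

View pics/fin.png

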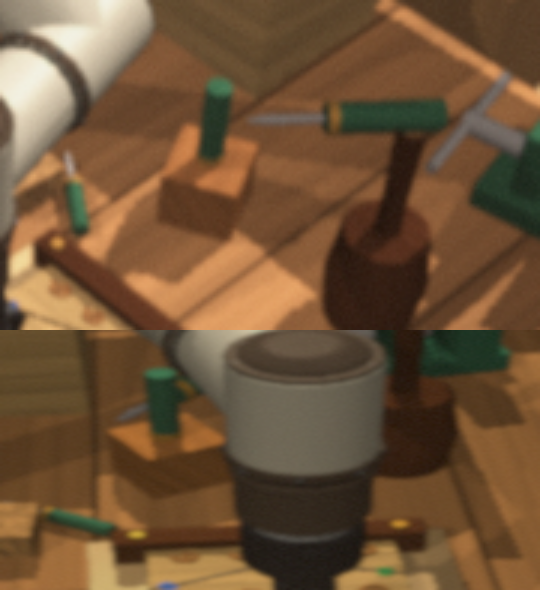

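```bash
python3 - <<'E'
from h import *
s=st(); arm.job_done(); st()
E
```

```text
t 27.52 pos [554.9 -15.2  96.3] yaw 0.85 tilt [0.0005 0.0023] F [-3.7  8.4  7.5] w 18.3
the job is handed in; nothing more can be done
the job is handed in; nothing more can be done
```

The job is done and handed in at about 27.5 s, with the gripper still holding the orange handle and the pointer over the red mark.

- **Trace:** I guided the stylus from the blue dot, round the bend, to the green dot at about 3 cm/s. The point ran about 0.7 mm above the wood after one gentle test touch of 2.7 N at the blue dot. In the wrist pictures taken at the start, at four stops along the way and at the end, the tip lay on the black line. I put the sideways error at roughly 0.3 mm.
- **Stylus:** It is back upright in its stand with the handle's foot resting on the top face, and released. The last scene and side pictures confirm this.
- **Jaw:** I pulled the handle out about 47 mm. The pointer is 0.0–0.3 mm from the mark's middle; it would be up to 0.7 mm if the clip's face is higher than I measured (about 17 mm). The spring pulled about 10 N at the last check and the pose held steady.
- **Panel and bystanders:** The panel looked unmoved in the side picture after the trace and in the last pictures. The tin, gouges, mallet and rosette look as they did at the start.

One thing differed from the start. The two look-alike styluses stood upright in the first pictures, but by 1.65 s both lay on the bench. The gripper had stayed about 280 mm up and felt no contact force, so they seem to have toppled by themselves. I did not touch them or stand them up again.

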